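Prop the bread cupboard ajar on its stay

ROBOT

A 6-joint arm with a two-finger parallel gripper is mounted at the origin on the work surface. World frame = base frame: x ahead of the robot, y to its left, z up, the work surface at z = 0. Lengths are in mm, angles in rad, forces in N, time in s.
With the tool pointing down it reaches from about 400 to 825 mm from the base axis. Payload 7 kg.
Tool frame: the origin (TCP) lies on the centre line of the jaws, within the pads' length; the fingertips stand 25 mm ahead of it and the grasp point (between the pads) lies 6 mm ahead of it (env.tip_reach is the distance from the TCP to the fingertips, in mm); z points along the fingers, y is the line along which they close (so a half turn about z gives the same grasp; the last joint's range is limited). The gripper opens to 88 mm and grips with 3 to 60 N. Pads are 19 mm wide; open, the fingers measure 130 mm over their backs; the gripper's body (78 mm by 193 mm) begins 47 mm behind the grasp point.
Start: joints at [-0.898, 0.359, 0.012, 0, -1.224, -0.288], TCP at [253.349, -625.627, 223.861] pointing down, gripper open.
Joint ranges: [-3.07, 3.07], [-1.43, 2.12], [-1.02, 1.25], [-3.03, 1.67], [-3.05, -0], [-3.03, 3.03]. Speed limits (rad/s): [2.39, 2.39, 3.01, 3.14, 3.14, 3.14].

INTERFACE

Orientations are given as a rotation vector (axis times angle).
In Python, from rig import env, get_image, look_for, masks_of, landmark_of gives the robot as it stands.
- The arm moves only by the shell command python3 -m pendant 'ROWS' [OPENING]. ROWS is JSON, a list of rows, each a list of 6 numbers: the shift along the world's x, y, z in m, then the turn, a rotation vector about the world's x, y, z in degrees. A call has 1 to 10 rows; each row is the pose to reach, as a shift and turn from the pose commanded when the call began; what a row does not reach only later rows make up. A row lasts 1/10 s, in which the tool goes at most 50 mm and 8.59 degrees, less where a joint would pass 70% of its speed; a pose out of reach is approached as far as the arm can. A call with a gripper value outside its range is refused whole. OPENING is the closure, from 0 (fully open) to 1 (shut), set as the call begins (- or left out, the last holds). The fingers move at their own pace and stop on an object; the grip force is fixed at half the most. Time passes only in rows, so rows that repeat a pose let the fingers close. It gives the time, the measured TCP pose, the force, the opening and the grip force at its end, in the units of the state.
- env.get_obs(): the state, without advancing time (a new reading comes with each control period).
- get_image(name): name is "scene" or "top" or "wrist"; returns a dict with "pixels" (420x560x3 uint8, blue, green, red), "K" (3x3 intrinsics, pixels), "k1" (the pictures are not rectified: a ray, as slopes to the right and down, at radius r is drawn at 1 + k1 r^2 times it, then the intrinsics apply), "R" (3x3) and "t" (3): a world point X has camera coordinates R X + t. Camera axes: x right, y down, z forward; pixel columns grow to the right and rows downward; lengths in mm; the calibration is good to about 2 mm. A picture is of the moment at which its call begins. There is no depth.
- env.sign_off(): hands the job in; it is judged then, once.
Trained networks look in a picture, given as the dict that the camera call returned (one of the last four; its "shot" number tells which), for a name from the list of things; names that differ only in an ending like _2 or _b are one class to them, and where a whole thing is asked for, a point or a joint stands for the part that bears it (a point fixed in the world has none). Each returns a list of dicts, best first, with "confidence" (0 to 1); they miss things now and then, are a little off and sometimes report something else, mostly with a low value. They report only what shows in the picture. A call takes as long as a camera call.
- look_for(label, picture): "position" ([column, row] in pixels, amid what is visible of it).
- masks_of(label, picture): "region" (420x560 bool, what is visible of it) and "position" ([column, row] in pixels, amid what is visible of it).
- landmark_of(label, picture): "position" ([column, row] in pixels: a listed point, or the origin of a listed thing).
The state is a dict: "time_s": time; "joints": joint angles; "dq": joint speeds; "joint_efforts": joint torques, N m; "position": TCP position; "ee_rot": TCP orientation; "contact_force": force on the tool from outside, world axes, zero at the start; "ft_torque": the same for the moment, N m; "width": opening from 0.0 (shut) to 1.0 (fully open); "gripper_force": force on a finger pad.
Only numpy, scipy, OpenCV 4.12 (cv2) and the standard library are available. Lean on these libraries where they do the work, as an engineer would, in place of code of your own. Each camera call takes 0.05 s, during which the arm holds its last target. There are 200 camera calls.

TASK

Air the bread cupboard: lift the steel stay by its knob, draw the door further open with it, and drop the middle one of the stay's three holes over the peg on the roof until the bar lies fully home, then let go. The peg is clamped somewhere along its slot, so feel for it gently with the bar and never lean hard on it (keep under 20 N); leave the jars, the food mill and the spoon where they are.

Things in the scene. Friction and masses are not known exactly. Their poses are not given: they have to be found in the camera images.
- cupboard: Low bamboo bread cupboard, 200 (x) x 250 (y) x 150 mm high, fixed; origin at the centre of its underside; its own -x face is the open front that the door closes, z is up. Its flat roof is 150 mm above the origin.
- door_hinge (a point): The door's upright hinge axis, at roof height: 100 mm in -x and 125 mm in +y of the cupboard's origin, in the cupboard's frame.
- door (a joint): Door angle in rad: 0 shut, growing to 1.3 as its free edge swings out to the cupboard's -x (clockwise from above). The door is 250 mm wide, 16 mm thick, lies at -y of the hinge when shut and stays where it is left: about 0.2 N m of hinge friction must be overcome to move it.
- stay_pin (a point): Foot of the stay's upright pivot pin on the door's top edge, at roof height. In the door's frame (the cupboard's axes at 0 rad, turned clockwise by the door angle about the hinge) it lies 8 mm in -x and 160 mm in -y of the hinge axis.
- stay_sleeve (a joint): How far the stay is lifted on its pin, in m: 0 fully down (bar underside 6 mm above the roof), up to 0.035. The stay slides down by its own weight (about 0.23 kg) and turns freely about the pin. It stays nearly level; with its underside on the peg's top this reads about 0.014, and pressing on the knob then rocks the bar by 1 to 3 mm, some 5 to 8 N per mm.
- stay: Flat steel bar, 24 mm wide and 6 mm thick, reaching 206 mm from the pivot; origin on the pivot axis at the bar's underside, x along the bar towards the knob, z up. Three through holes of 10 mm diameter lie on its middle line at 98, 129 and 160 mm from the pivot. It starts fully down, swung to the cupboard's -y side of the peg.
- stay_hole0 (a point): Centre of the hole nearest the pivot, at the bar's upper face.
- stay_hole1 (a point): Centre of the middle hole (the one to use), 129 mm from the pivot, at the bar's upper face.
- stay_hole2 (a point): Centre of the hole nearest the knob, at the bar's upper face.
- stay_knob (a point): Centre of the top of the stay's upright round dark wooden knob, 15 mm in diameter and 36 mm tall, standing on the bar's upper face 192 mm from the pivot; this point is 36 mm above that face.
- peg_plate: Dark slotted steel plate 56 (x) x 22 (y) x 3 mm on the roof, axes as the cupboard's; origin at roof height in the middle of its slot, 70 mm in -x and 15 mm in +y of the cupboard's origin. An upright steel peg, 8 mm in diameter, top 20 mm above the roof, is clamped in the slot at y = 0, x anywhere from -12 to +12 mm; its exact place is not measured.
- susan: Clear plastic lazy Susan, 230 mm in diameter, 20 mm high, standing to the left with five jars on it; origin at the centre of its underside. Leave alone.
- jar0: Glass jar with mint cap, 68 mm in diameter, 105 mm tall, on the lazy Susan; origin at the centre of its underside. Leave alone.
- jar1: As jar0.
- jar2: As jar0.
- jar3: As jar0.
- jar4: As jar0.
- food_mill: Yellow plastic food mill, bowl 190 mm across, 190 mm tall with its crank, standing to the right; origin under the centre of the bowl. Leave alone.
- bamboo_spoon: Bamboo spoon, about 230 mm long, lying on the worktop to the right; origin near the middle of its length. Leave alone.

How it is judged:
By the outcome, as a careful person would: the job done as asked, in the order asked, and still so for the second after the job is handed in, with the robot touching nothing.
It also fails if it takes over 61 s, if anything falls off the work surface, if the arm or the gripper's body presses on something with over 40 N, if the wrist force passes 120 N, or if a joint passes its speed limit or range.

## Working session

There is one attempt and no reset: what is moved stays moved. The work goes in short steps, Python scripts to look and compute and a shell command to move; the robot and the scene stay as the last step left them, time stands still between calls to the robot, and variables do not carry over. Pictures are saved under pics/ and viewed, at most 10 in all, crops included, and the job is handed in when it is done.

```bash
ls; mkdir -p pics
cat > h.py <<'E'
import numpy as np, cv2
from rig import env, get_image, look_for, masks_of, landmark_of
def ray(im,p):
    K=np.array(im["K"]);k=im["k1"];R=np.array(im["R"]);t=np.array(im["t"])
    d=np.array([(p[0]-K[0,2])/K[0,0],(p[1]-K[1,2])/K[1,1]]);u=d.copy()
    for _ in range(20): u=d/(1+k*(u@u))
    return -R.T@t, R.T@np.array([u[0],u[1],1])
def atz(im,p,z):
    o,d=ray(im,p); return o+d*(z-o[2])/d[2]
def proj(im,X):
    c=np.array(im["R"])@np.array(X)+np.array(im["t"]);u=c[:2]/c[2];u=u*(1+im["k1"]*(u@u));K=np.array(im["K"])
    return np.array([K[0,0]*u[0]+K[0,2],K[1,1]*u[1]+K[1,2]])
def tri(obs):
    A=np.zeros((3,3));b=np.zeros(3)
    for im,p in obs:
        o,d=ray(im,p);d=d/np.linalg.norm(d);M=np.eye(3)-np.outer(d,d);A+=M;b+=M@o
    return np.linalg.solve(A,b)
E
python3 - <<'E'
from h import *
ims={n:get_image(n) for n in("scene","top")}
for n,im in ims.items(): cv2.imwrite(f"pics/{n}0.png",im["pixels"])
for l in("cupboard","door_hinge","stay_pin","stay","stay_hole0","stay_hole1","stay_hole2","stay_knob","peg_plate","food_mill"):
    r={n:landmark_of(l,im) for n,im in ims.items()}
    b={n:(v[0]["position"],round(v[0]["confidence"],2)) for n,v in r.items() if v}
    print(l,b, tri([(ims[n],v[0]) for n,v in b.items()]).round(1) if len(b)==2 else "")
print(env.get_obs())
E
```

```text
pics
cupboard {'scene': ([252.9, 231.8], 0.75), 'top': ([292.3, 211.6], 0.77)} [587.2 -56.6  16.2]
door_hinge {'scene': ([299.1, 199.1], 0.56), 'top': ([252.8, 233.9], 0.68)} [487.3  69.1 154.6]
stay_pin {'scene': ([263.6, 175.1], 0.82), 'top': ([299.9, 249.9], 0.93)} [440.4 -79.3 146.1]
stay {'scene': ([268.0, 173.7], 0.84), 'top': ([299.2, 252.4], 0.68)} [430.7 -72.7 146.9]
stay_hole0 {'scene': ([241.5, 188.4], 0.9), 'top': ([311.8, 223.9], 0.78)} [ 523.7 -117.2  152.3]
stay_hole1 {'scene': ([241.5, 188.4], 0.9), 'top': ([311.8, 223.9], 0.78)} [ 523.7 -117.2  152.3]
stay_hole2 {'scene': ([241.5, 188.4], 0.9), 'top': ([311.8, 223.9], 0.78)} [ 523.7 -117.2  152.3]
stay_knob {'scene': ([214.1, 195.6], 0.69), 'top': ([323.0, 188.8], 0.69)} [ 623.4 -148.5  220.7]
peg_plate {'scene': ([362.0, 283.6], 0.65), 'top': ([285.6, 224.5], 0.66)} [570.5 152.9 -28.6]
food_mill {'scene': ([149.7, 205.9], 0.97)} 
{'time_s': 1.1, 'joints': array([-8.97894235e-01,  3.58618355e-01,  1.19091041e-02,  9.25121162e-06,
       -1.22409782e+00, -2.88071373e-01]), 'dq': array([-0.00011428,  0.0011196 , -0.0013521 , -0.00061223, -0.00100027,
        0.00017263]), 'joint_efforts': array([ 6.98224594e-04, -5.82404923e+01,  2.93308049e+01,  7.00237021e+00,
        1.25723955e-02, -6.23676010e-05]), 'position': array([ 253.35473544, -625.6329893 ,  223.8550036 ]), 'ee_rot': array([ 6.00769923e-01, -3.08360183e+00, -8.64373356e-06]), 'contact_force': array([ 0.17482986,  0.7793348 , -0.34082914]), 'ft_torque': array([ 0.01700752, -0.01122646,  0.01310908]), 'gripper_force': 0.0, 'width': 0.9978845593096418}
```

```bash
python3 -c "
import cv2
a=cv2.imread('pics/top0.png')[140:300,200:400];cv2.imwrite('pics/topc.png',cv2.resize(a,None,fx=4,fy=3.75,interpolation=cv2.INTER_CUBIC))"
```

```text
(no output)
```

View pics/topc.png

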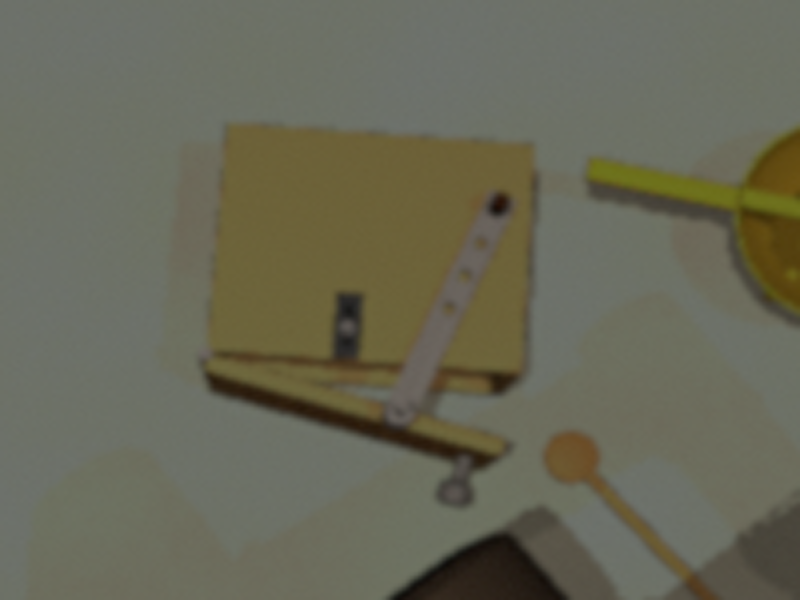

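View pics/scene0.png

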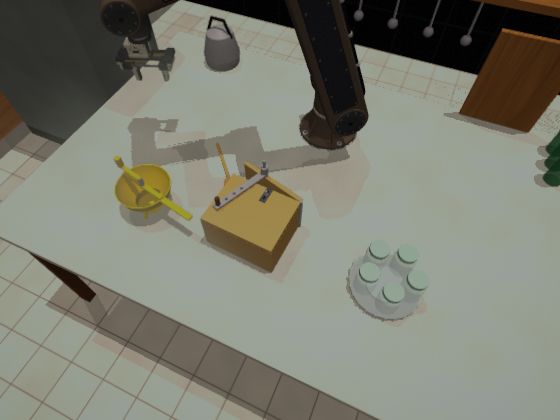

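The top view shows the stay pin at (300,250), knob at (324,194), and the peg at about (287,227) in mid-plate. The door is ajar, and the mill's crank bar is right of the roof at about (347,182).

Run:
```python
from h import *
im=get_image("top")
px=dict(c_pp=(257,172.8),c_pm=(333.75,178.1),c_mm=(331.2,240),c_mp=(251.7,235.2))
for k,p in px.items(): print(k,atz(im,p,150).round(1))
print("pin",atz(im,(300,249.9),160).round(1),"knob",atz(im,(324.5,194.4),198).round(1),"pegtop",atz(im,(286.7,227.2),170).round(1))
print("mill bar end",atz(im,(347,182),190).round(1), atz(im,(348,189),190).round(1))
print("door handle",atz(im,(314,270),120).round(1),"door end",atz(im,(327,259),150).round(1))
w=get_image("wrist");print("wristcam in world",(-np.array(w["R"]).T@np.array(w["t"])).round(1),np.array(w["R"]).round(2),np.array(w["K"]).round())
o=env.get_obs();import scipy.spatial.transform as T;print(T.Rotation.from_rotvec(o["ee_rot"]).as_matrix().round(3))
```

```text
c_pp [687.3  61.  150. ]
c_pm [ 675.1 -186.8  150. ]
c_mm [ 473.6 -178.4  150. ]
c_mp [483.8  72.6 150. ]
pin [439.  -79.7 160. ] knob [ 609.4 -152.1  198. ] pegtop [508.3 -36.8 170. ]
mill bar end [ 652.7 -223.6  190. ] [ 630.2 -226.6  190. ]
door handle [ 380.5 -127.1  120. ] door end [ 413.2 -165.2  150. ]
wristcam in world [ 175.9 -657.1  384.8] [[-0.37  0.93 -0.  ]
 [ 0.88  0.36  0.31]
 [ 0.28  0.11 -0.95]] [[363.   0. 284.]
 [  0. 363. 215.]
 [  0.   0.   1.]]
[[-0.927 -0.375  0.   ]
 [-0.375  0.927 -0.   ]
 [ 0.    -0.    -1.   ]]
```

```bash
python3 -m pendant '[[0,0,0.04,0,0,0],[0.01,0.02,0.085,0,0,-4],[0.03,0.055,0.105,0,0,-8],[0.055,0.095,0.11,0,0,-13],[0.08,0.135,0.11,0,0,-18],[0.105,0.175,0.11,0,0,-23],[0.13,0.215,0.11,0,0,-28],[0.155,0.255,0.11,0,0,-33],[0.18,0.295,0.11,0,0,-38],[0.205,0.335,0.11,0,0,-43]]' 0.3
python3 -m pendant '[[0.025,0.04,0,0,0,-2],[0.05,0.08,0,0,0,-2],[0.075,0.115,-0.01,0,0,-2],[0.1,0.14,-0.025,0,0,-2],[0.12,0.15,-0.05,0,0,-2],[0.13,0.15,-0.05,0,0,-2],[0.13,0.15,-0.05,0,0,-2]]'
cat > look.py <<'E'
import sys
from h import *
im=get_image("wrist");cv2.imwrite(sys.argv[1],im["pixels"])
for l,z in(("stay_pin",150),("stay_hole0",162),("stay_hole1",162),("stay_hole2",162),("stay_knob",198),("peg_plate",150),("door_hinge",150)):
    r=landmark_of(l,im)[:3]
    for v in r: print(l,v["position"],round(v["confidence"],2),atz(im,v["position"],z+(float(sys.argv[2]) if l[:6] in("stay_h","stay_k") else 0)).round(1)[:2])
o=env.get_obs();print(o["time_s"],o["position"].round(1),o["width"])
E
python3 look.py pics/w1.png 0
```

```text
time_s: 2.2
position: [459.0, -288.8, 334.3]
ee_rot: [0.577, 3.087, -0.0]
contact_force: [1.0, -0.1, 0.1]
width: 0.698
gripper_force: 0.0
time_s: 2.9
position: [589.0, -140.6, 283.3]
ee_rot: [-0.624, -3.077, 0.002]
contact_force: [1.4, -0.3, 0.3]
width: 0.698
gripper_force: 0.0
stay_pin [342.3, 139.3] 0.47 [558.8 -77.7]
stay_hole0 [279.4, 205.3] 0.96 [ 586.7 -144.2]
stay_hole0 [279.8, 121.7] 0.64 [ 526.1 -118. ]
stay_hole0 [279.2, 170.0] 0.64 [ 560. -133.]
stay_hole1 [279.4, 205.3] 0.96 [ 586.7 -144.2]
stay_hole1 [279.8, 121.7] 0.64 [ 526.1 -118. ]
stay_hole1 [279.2, 170.0] 0.64 [ 560. -133.]
stay_hole2 [279.4, 205.3] 0.96 [ 586.7 -144.2]
stay_hole2 [279.8, 121.7] 0.64 [ 526.1 -118. ]
stay_hole2 [279.2, 170.0] 0.64 [ 560. -133.]
stay_knob [274.7, 258.4] 0.78 [ 613.5 -159. ]
peg_plate [368.3, 64.4] 0.9 [513.4 -39.5]
peg_plate [91.6, 43.6] 0.32 [ 415.8 -227.1]
3.3 [ 588.  -141.1  284.8] 0.6981657771154836
```

View pics/w1.png

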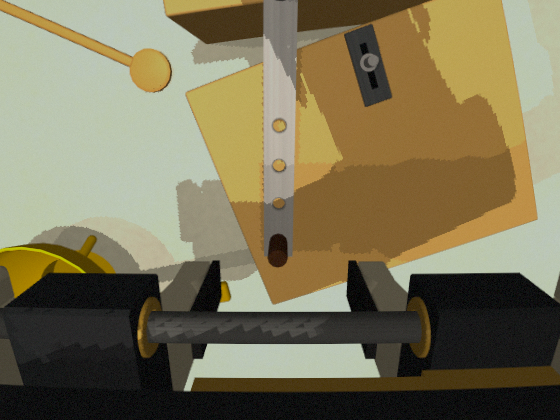

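The wrist view shows the holes at rows 126/166/204 near column 279, with the knob top at (277,258). The peg top is at (370,61), and the crank end at (225,292) is clear of the left finger.

```bash
python3 -m pendant '[[0.014,-0.009,-0.02,0,0,0],[0.028,-0.017,-0.035,0,0,0],[0.028,-0.017,-0.035,0,0,0],[0.028,-0.017,-0.035,0,0,0]]' 0.55
python3 - <<'E'
from h import *
im=get_image("wrist");cv2.imwrite("pics/w2.png",im["pixels"][150:420])
print([(v["position"],v["confidence"],atz(im,v["position"],198)) for v in landmark_of("stay_knob",im)])
print(env.get_obs()["position"])
o=env.get_obs()["position"];print("knob axis px if at tcp:",proj(im,[o[0],o[1],198]))
E
```

```text
time_s: 3.7
position: [616.1, -158.0, 248.7]
ee_rot: [-0.626, -3.078, 0.001]
contact_force: [-0.1, -1.0, 0.8]
width: 0.464
gripper_force: 0.0
[([284.4, 233.9], 0.75, array([ 613.46859503, -156.98631928,  198.        ]))]
[ 616.31111011 -157.6541657   249.826653  ]
knob axis px if at tcp: [285.19129975 238.20430571]
```

View pics/w2.png

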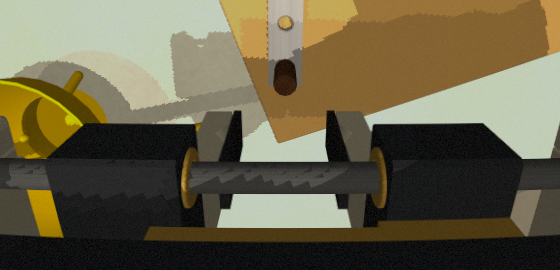

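The knob at (285,228) is centred between the fingers, so I'll go straight down.

```bash
python3 -m pendant '[[0,0,-0.02,0,0,0],[0,0,-0.04,0,0,0],[0,0,-0.05,0,0,0],[0,0,-0.057,0,0,0],[0,0,-0.057,0,0,0]]'
python3 -m pendant '[[0,0,0,0,0,0],[0,0,0,0,0,0],[0,0,0,0,0,0],[0,0,0,0,0,0],[0,0,0,0,0,0]]' 1
```

```text
time_s: 4.3
position: [616.1, -157.6, 191.7]
ee_rot: [-0.625, -3.078, 0.0]
contact_force: [-0.1, 0.6, 0.1]
width: 0.453
gripper_force: 0.0
time_s: 4.8
position: [616.6, -157.7, 192.2]
ee_rot: [0.625, 3.078, 0.0]
contact_force: [0.8, -0.1, 0.7]
width: 0.056
gripper_force: 0.6
```

```bash
python3 -m pendant '[[0,0,0,0,0,0],[0,0,0,0,0,0]]'; python3 look.py pics/w3.png 0
```

```text
time_s: 5.0
position: [616.5, -157.7, 192.1]
ee_rot: [0.625, 3.078, -0.0]
contact_force: [0.7, 1.2, 1.2]
width: 0.008
gripper_force: 0.6
stay_hole0 [285.1, 136.0] 0.65 [ 557.  -132.2]
stay_hole0 [288.6, 69.3] 0.61 [ 527.6 -117.9]
stay_hole0 [283.6, 192.0] 0.6 [ 584.2 -144.6]
stay_hole1 [285.1, 136.0] 0.65 [ 557.  -132.2]
stay_hole1 [288.6, 69.3] 0.61 [ 527.6 -117.9]
stay_hole1 [283.6, 192.0] 0.6 [ 584.2 -144.6]
stay_hole2 [285.1, 136.0] 0.65 [ 557.  -132.2]
stay_hole2 [288.6, 69.3] 0.61 [ 527.6 -117.9]
stay_hole2 [283.6, 192.0] 0.6 [ 584.2 -144.6]
stay_knob [281.8, 276.1] 0.76 [ 613.3 -157.8]
5.4 [ 616.5 -157.7  192. ] 0.008264789430992849
```

View pics/w3.png

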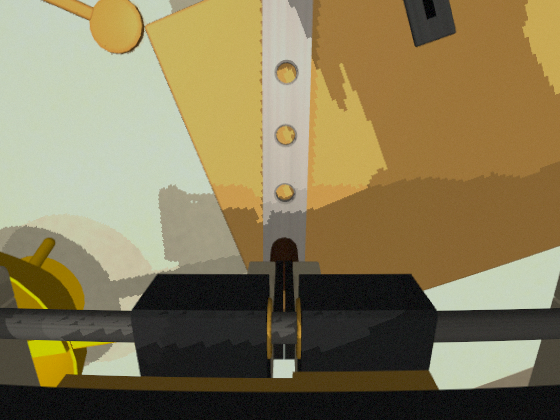

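The fingers read shut (0.008), yet the knob shows at (285,250) right at the pads. I'll check the geometry numerically.

Run:
```python
from h import *
from scipy.spatial.transform import Rotation as Ro
im=get_image("wrist");o=env.get_obs();p=o["position"];R=Ro.from_rotvec(o["ee_rot"]).as_matrix()
print(p,env.tip_reach,R.round(3))
for n,v in dict(tipcamside=(9.5,0,25),tipfar=(-9.5,0,25),tip_y15=(9.5,7.5,25),tip_ym15=(9.5,-7.5,25)).items(): print(n,proj(im,p+R@np.array(v)).round(1))
u=np.array([.914,-.405,0])
for c in((614,-157.7),(600,-151.5)):
  for z in(162,198):
    print(c,z,[proj(im,np.array([*c,z])+s*u).round(1) for s in(-7.5,0,7.5)])
px=im["pixels"][210:330,220:350];cv2.imwrite("pics/w3c.png",cv2.resize(px,None,fx=5,fy=5,interpolation=cv2.INTER_CUBIC))
```

```text
[ 616.49839163 -157.68319909  191.95878324] 25.0 [[-0.921  0.39   0.   ]
 [ 0.39   0.921 -0.   ]
 [-0.     0.    -1.   ]]
tipcamside [284.6 239.1]
tipfar [284.6 270.3]
tip_y15 [298.2 239.1]
tip_ym15 [271.  239.1]
(614, -157.7) 162 [array([283. , 235.3]), array([282.8, 247.6]), array([282.6, 259.7])]
(614, -157.7) 198 [array([282.9, 263. ]), array([282.6, 277.4]), array([282.4, 291.3])]
(600, -151.5) 162 [array([283.5, 209.3]), array([283.3, 222.2]), array([283. , 234.8])]
(600, -151.5) 198 [array([283.4, 232.4]), array([283.1, 247.7]), array([282.9, 262.4])]
```

View pics/w3c.png

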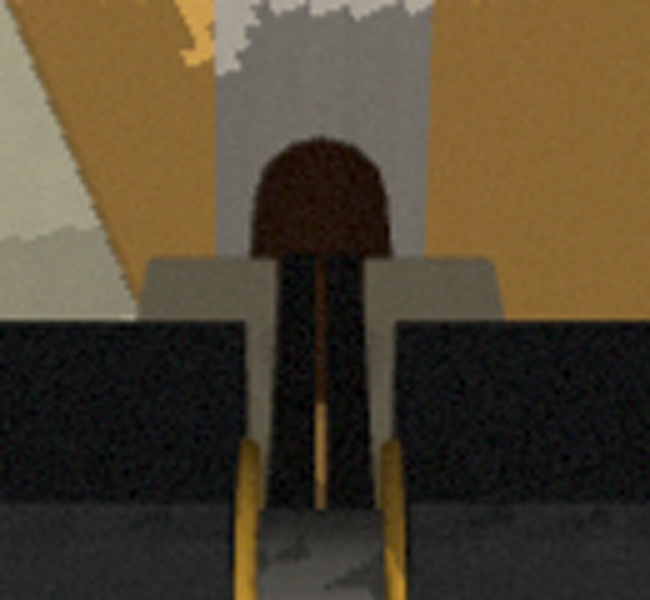

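The crop settles it: the pad tips (row 261) hide the knob from above, and both their spacing and row put them about 25 mm higher than I assumed. The fingers shut on the knob's top edge. I'll open, feel downwards and grip lower.

```bash
python3 -m pendant '[[0,0,0.005,0,0,0],[0,0,0.005,0,0,0],[0,0,0.005,0,0,0],[0,0,0.005,0,0,0]]' 0.55
python3 -m pendant '[[-0.002,0,-0.008,0,0,0],[-0.002,0,-0.015,0,0,0],[-0.002,0,-0.015,0,0,0]]'
```

```text
time_s: 5.85
position: [616.2, -157.6, 196.7]
ee_rot: [-0.625, -3.078, -0.0]
contact_force: [0.5, -0.7, -0.5]
width: 0.309
gripper_force: 0.0
time_s: 6.15
position: [613.3, -157.5, 180.1]
ee_rot: [-0.625, -3.076, 0.0]
contact_force: [-0.0, 0.9, -0.2]
width: 0.447
gripper_force: 0.0
```

```bash
python3 -m pendant '[[0,0,-0.003,0,0,0],[0,0,-0.006,0,0,0]]'; python3 -m pendant '[[0,0,-0.003,0,0,0],[0,0,-0.003,0,0,0]]';  python3 look.py pics/w4.png 0
```

```text
time_s: 6.35
position: [614.5, -157.6, 175.7]
ee_rot: [0.625, 3.079, 0.0]
contact_force: [-0.2, -0.5, 0.2]
width: 0.452
gripper_force: 0.0
time_s: 6.55
position: [614.1, -157.6, 172.3]
ee_rot: [-0.625, -3.078, 0.0]
contact_force: [-0.4, -0.2, -0.2]
width: 0.45
gripper_force: 0.0
stay_hole0 [290.9, 72.8] 0.93 [ 528.2 -118.2]
stay_hole0 [285.1, 146.0] 0.72 [ 557.  -133.2]
stay_hole0 [286.3, 208.8] 0.64 [ 585.5 -144.6]
stay_hole1 [290.9, 72.8] 0.93 [ 528.2 -118.2]
stay_hole1 [285.1, 146.0] 0.72 [ 557.  -133.2]
stay_hole1 [286.3, 208.8] 0.64 [ 585.5 -144.6]
stay_hole2 [290.9, 72.8] 0.93 [ 528.2 -118.2]
stay_hole2 [285.1, 146.0] 0.72 [ 557.  -133.2]
stay_hole2 [286.3, 208.8] 0.64 [ 585.5 -144.6]
stay_knob [286.8, 303.8] 0.9 [ 614.5 -156.8]
6.95 [ 614.4 -157.6  173. ] 0.4508801663102862
```

View pics/w4.png

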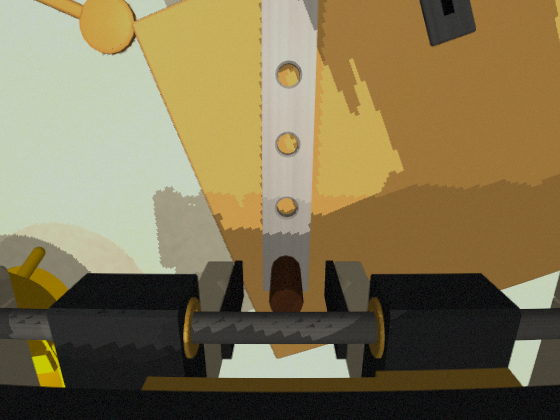

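The knob now stands between the fingers at (286,285), with no contact force. Closing.

```bash
python3 -m pendant '[[0,0,0,0,0,0],[0,0,0,0,0,0],[0,0,0,0,0,0],[0,0,0,0,0,0],[0,0,0,0,0,0]]' 1; python3 -m pendant '[[0,0,0.003,0,0,0],[0,0,0.007,0,0,0]]'
```

```text
time_s: 7.45
position: [614.4, -157.7, 172.8]
ee_rot: [0.625, 3.079, -0.0]
contact_force: [0.6, 0.8, 0.7]
width: 0.162
gripper_force: 30.0
time_s: 7.65
position: [613.9, -157.5, 179.5]
ee_rot: [-0.625, -3.078, -0.0]
contact_force: [-0.5, 0.1, -3.2]
width: 0.165
gripper_force: 30.0
```

```bash
python3 -m pendant '[[0,0,0.006,0,0,0],[0,0,0.012,0,0,0],[0,0,0.018,0,0,0],[0,0,0.018,0,0,0]]'
cat > kin.py <<'E'
from h import *
H=np.array([486.1,71.8]);L=np.hypot(8,160)
e=lambda a:np.array([np.cos(np.radians(a)),np.sin(np.radians(a))])
def solve(P,r=129.,H=H):
    d=P-H;D=np.hypot(*d);a=np.degrees(np.arctan2(d[1],d[0]))-np.degrees(np.arccos((L*L+D*D-r*r)/(2*L*D)))
    pin=H+L*e(a);t=P-pin;return a,np.degrees(np.arctan2(t[1],t[0]))
def knob(a,th): return H+L*e(a)+192*e(th)
E
python3 - <<'E'
from kin import *
a0,t0=-107.4,-23.5;a1,t1=solve(np.array([509,-39.4]));print(a1,t1);k0=knob(a0,t0);print(k0)
for i in range(1,21):
    f=i/20;k=knob(a0+f*(a1-a0),t0+f*(t1-t0))-k0;print(i,(k/1000).round(4),round(f*(t1-t0),1))
E
```

```text
time_s: 8.05
position: [614.8, -157.7, 199.2]
ee_rot: [0.624, 3.077, 0.0]
contact_force: [-0.9, -0.1, -3.0]
width: 0.162
gripper_force: 30.0
-131.3216981942522 4.050663125864886
[ 614.2692367  -157.62900273]
1 [-0.0014  0.0053] 1.4
2 [-0.0029  0.0107] 2.8
3 [-0.0044  0.0162] 4.1
4 [-0.006   0.0218] 5.5
5 [-0.0078  0.0275] 6.9
6 [-0.0095  0.0333] 8.3
7 [-0.0114  0.0392] 9.6
8 [-0.0134  0.0452] 11.0
9 [-0.0154  0.0512] 12.4
10 [-0.0175  0.0574] 13.8
11 [-0.0196  0.0636] 15.2
12 [-0.0219  0.0699] 16.5
13 [-0.0242  0.0763] 17.9
14 [-0.0266  0.0827] 19.3
15 [-0.0291  0.0892] 20.7
16 [-0.0316  0.0958] 22.0
17 [-0.0342  0.1025] 23.4
18 [-0.0369  0.1091] 24.8
19 [-0.0396  0.1159] 26.2
20 [-0.0424  0.1227] 27.6
```

```bash
python3 -m pendant '[[-0.0014,0.0053,0,0,0,1.4],[-0.0029,0.0107,0,0,0,2.8],[-0.0044,0.0162,0,0,0,4.1],[-0.006,0.0218,0,0,0,5.5],[-0.0078,0.0275,0,0,0,6.9],[-0.0095,0.0333,0,0,0,8.3],[-0.0114,0.0392,0,0,0,9.6],[-0.0134,0.0452,0,0,0,11],[-0.0154,0.0512,0,0,0,12.4],[-0.0175,0.0574,0,0,0,13.8]]'
python3 -m pendant '[[-0.0021,0.0062,0,0,0,1.4],[-0.0044,0.0125,0,0,0,2.7],[-0.0067,0.0189,0,0,0,4.1],[-0.0091,0.0253,0,0,0,5.5],[-0.0116,0.0318,0,0,0,6.9],[-0.0128,0.0351,0,0,0,7.6],[-0.0128,0.0351,0,0,0,7.6],[-0.0128,0.0351,0,0,0,7.6]]'
python3 look.py pics/w5.png 26
```

```text
time_s: 9.05
position: [596.7, -99.7, 197.9]
ee_rot: [0.247, 3.132, 0.0]
contact_force: [1.7, 0.6, -1.6]
width: 0.159
gripper_force: 30.0
time_s: 9.85
position: [583.7, -65.1, 197.7]
ee_rot: [-0.043, -3.14, 0.0]
contact_force: [-0.7, -0.1, -2.8]
width: 0.16
gripper_force: 30.0
stay_hole0 [285.3, 206.1] 0.92 [550.6 -63.8]
stay_hole0 [286.2, 143.5] 0.84 [520.2 -62.6]
stay_hole0 [289.3, 72.7] 0.7 [489.1 -60.4]
stay_hole1 [285.3, 206.1] 0.92 [550.6 -63.8]
stay_hole1 [286.2, 143.5] 0.84 [520.2 -62.6]
stay_hole1 [289.3, 72.7] 0.7 [489.1 -60.4]
stay_hole2 [285.3, 206.1] 0.92 [550.6 -63.8]
stay_hole2 [286.2, 143.5] 0.84 [520.2 -62.6]
stay_hole2 [289.3, 72.7] 0.7 [489.1 -60.4]
stay_knob [283.6, 305.2] 0.84 [583.8 -65.5]
peg_plate [324.6, 124.8] 0.59 [514.8 -40.7]
door_hinge [524.0, 79.8] 0.62 [491.8  71.2]
10.25 [583.7 -65.3 197.7] 0.1599585751988828
```

View pics/w5.png

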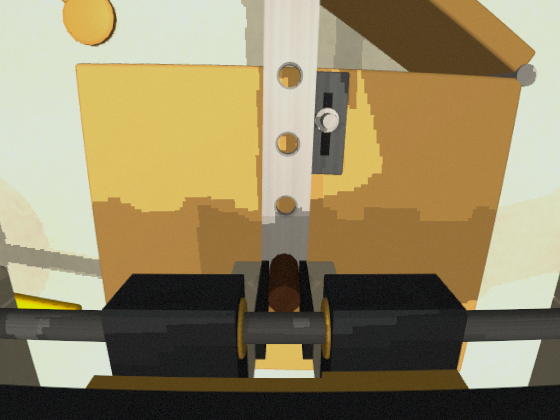

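The view shows hole 1 at (288,143), the peg at about (329,120) just past mid-slot, and the hinge at (526,75). Next I'll measure the peg top.

Run:
```python
from kin import *
im=get_image("wrist");px=im["pixels"]
c=px[60:180,300:360];cv2.imwrite("pics/peg.png",cv2.resize(c,None,fx=8,fy=5,interpolation=cv2.INTER_CUBIC)[:, :480])
g=c.astype(int);bright=((g.max(2)-g.min(2)<60)&(g.min(2)>140)).astype(np.uint8)
n,l,s,ce=cv2.connectedComponentsWithStats(bright)
for i in range(1,n):
    if s[i,4]>40: print(s[i],ce[i]+[300,60])
for p in((329,120),(331,120.5)): print(p,atz(im,p,170).round(1))
for nm,p in dict(tl=(320,71),tr=(349,73),br=(342,174)).items(): print(nm,atz(im,p,153).round(1))
print("hinge cap",atz(im,(526,75),150).round(1))
o=env.get_obs();print(o["position"],"cam",ray(im,(284,215))[0])
for P in ((508,-38),(512,-40)): print(P,proj(im,[*P,170]),proj(im,[*P,153]))
```

```text
[   0    0   33  120 1816] [307.9719163 112.5      ]
[ 16  48  24  24 324] [329.44135802 118.55246914]
(329, 120) [511.1 -40.8 170. ]
(331, 120.5) [511.4 -39.8 170. ]
tl [486.4 -43.7 153. ]
tr [487.7 -28.2 153. ]
br [542.5 -31.1 153. ]
hinge cap [489.3  71.7 150. ]
[583.69813566 -65.27305076 197.66590557] cam [500.32568958 -63.29755176 358.60387325]
(508, -38) [334.66104886 113.56670637] [330.52200172 112.37068333]
(512, -40) [330.63802964 121.77656627] [326.84802054 119.91978751]
```

View pics/peg.png

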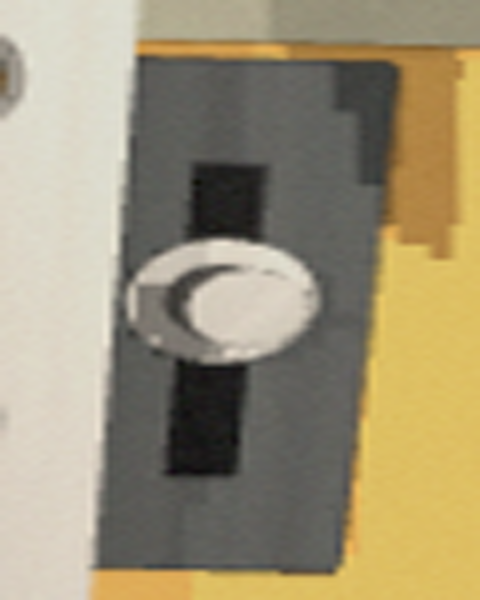

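The peg top's centre is at (331.5,120.6), with a wider collar under it, so the peg is at roughly (512,-39.4). I'll work out the knob position that puts hole 1 above it.

Run:
```python
from kin import *
for H in((486.1,71.8),(487.5,71.8),(489,71.8)):
    H=np.array(H);P=np.array([512,-39.4]);a,t=solve(P,H=H);k=P+63*e(t);print(a,t,k,k-[583.7,-65.3])
```

```text
-129.80323218700292 5.280968573943571 [574.73258549 -33.60148999] [-8.96741451 31.69851001]
-130.5105583438907 4.7123440118416475 [574.78704177 -34.22434677] [-8.91295823 31.07565323]
-131.27091919795265 4.092385327140486 [574.8393674  -34.90401239] [-8.8606326  30.39598761]
```

```bash
python3 -m pendant '[[-0.002,0.008,0,0,0,1.8],[-0.004,0.016,0,0,0,3.6],[-0.0065,0.024,0,0,0,5.4],[-0.009,0.031,0,0,0,7],[-0.009,0.031,0,0,0,7],[-0.009,0.031,0,0,0,7]]'
cat > look2.py <<'E'
import sys
from kin import *
im=get_image("wrist");o=env.get_obs();p=o["position"];dz=p[2]-172.9
print(p.round(1),o["time_s"],o["contact_force"].round(1),"dz",dz)
hs=[atz(im,v["position"],162+dz)[:2] for v in landmark_of("stay_hole1",im) if v["confidence"]>.4][:3]
px=[v["position"] for v in landmark_of("stay_hole1",im)][:3];print(px,np.round(hs,1))
print("peg exp px",proj(im,[512,-39.4,170]),proj(im,[513,-39.4,170]),proj(im,[512,-38.4,170]))
h=sorted(px,key=lambda q:q[1])[1];x,y=map(int,h)
c=im["pixels"][y-50:y+50,x-65:x+65];print("crop origin",x-65,y-50);cv2.imwrite(sys.argv[1],cv2.resize(c,None,fx=6,fy=6,interpolation=cv2.INTER_CUBIC))
E
python3 look2.py pics/w6.png
```

```text
time_s: 10.9
position: [574.8, -33.7, 197.9]
ee_rot: [0.15, -3.138, -0.0]
contact_force: [0.4, 0.1, -2.7]
width: 0.161
gripper_force: 30.0
[574.9 -34.  197.9] 10.95 [ 1.2  0.3 -1.4] dz 24.98698287527384
[[286.0, 145.6], [282.9, 206.6]] [[512.6 -39. ]
 [542.5 -37.6]]
peg exp px [285.15838876 140.17182915] [284.97148393 142.12529791] [287.09546368 140.35903177]
crop origin 217 156
```

View pics/w6.png

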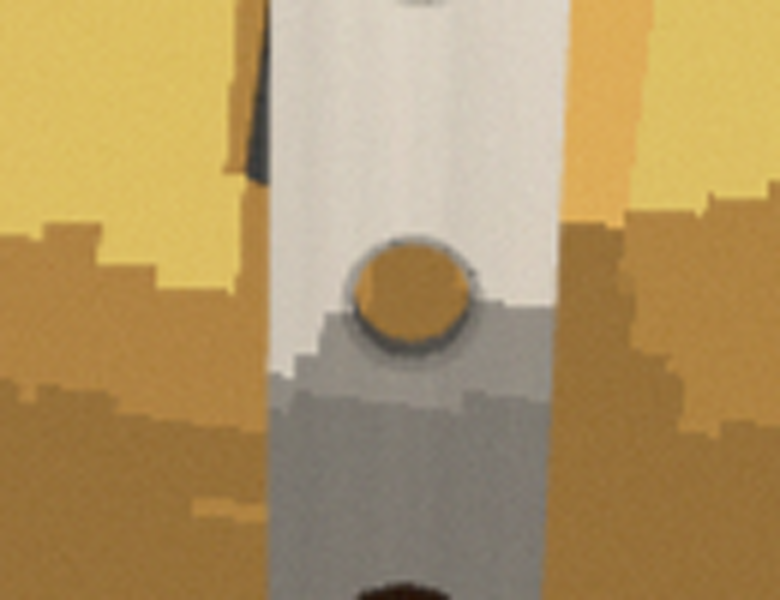

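That crop showed hole 2 with plain roof behind it, not hole 1. The viewing quota is now used up, so I'll check hole 1 numerically.

Run:
```python
from h import *
im=get_image("wrist");c=im["pixels"][130:162,268:304].astype(int)
for i,r in enumerate(c): print(130+i,' '.join('%3d'%v for v in r.mean(1)))
```

```text
130 201 199 203 205 205 209 209 210 210 207 205 207 209 209 208 210 210 212 210 210 210 210 208 209 207 205 204 206 204 206 207 204 207 206 209 210
131 199 201 201 202 208 205 210 209 211 207 208 207 210 208 210 212 196 191 189 185 181 188 200 199 206 205 203 203 204 207 206 207 207 207 207 210
132 203 201 204 203 205 209 209 210 209 208 207 207 208 209 194 180 147 141 142 130 126 139 162 165 179 194 202 204 204 205 206 208 207 207 210 210
133 206 201 204 201 207 207 208 210 208 209 209 208 196 178 161 147 134 140 143 148 147 142 130 139 147 162 183 203 203 204 207 204 207 208 210 211
134 203 202 199 203 206 208 210 210 208 206 207 192 164 144 149 156 170 174 172 177 177 175 117 108 132 137 148 182 202 204 206 205 204 208 208 210
135 200 201 201 204 204 206 208 211 210 209 192 163 144 154 168 174 178 180 183 181 185 183 119  95 117 131 137 149 173 201 207 207 206 209 207 211
136 203 198 203 201 205 208 209 209 209 193 167 145 158 170 177 180 176 179 182 181 184 187 127 119 104 121 128 137 144 184 205 207 206 209 209 210
137 202 200 202 204 208 208 209 207 201 168 144 155 171 177 177 
[... 2935 characters left out ...]
 202 203 205 205 205 209 205 207 202 200 198 198 201 200 205 203 199 200 200 201 204 207 202 204 208 207 205
158 198 198 201 199 204 204 207 207 205 202 203 203 206 206 208 210 208 210 208 204 205 206 207 205 203 200 201 202 201 200 199 204 205 203 206 206
159 196 198 199 199 202 205 205 207 204 202 202 202 207 206 206 210 209 208 208 205 205 206 206 205 200 198 201 200 201 203 202 204 207 205 206 205
160 195 196 197 200 204 204 207 207 204 204 205 203 206 208 208 208 209 208 206 206 204 204 207 204 202 200 200 201 199 202 202 205 204 206 204 205
161 196 198 198 200 202 202 205 203 206 203 203 202 206 205 205 207 208 208 206 205 205 206 206 205 199 199 201 200 200 201 203 205 206 205 206 206
```

Hole 1's rim is centred on (287.2,143.8), and the peg top's disc shows through it at about (284.7,140). In the world frame the hole is about 0.8 mm too far in +y. I'll correct that and lower to just above the peg.

```bash
python3 -m pendant '[[0,-0.0006,-0.004,0,0,0],[0,-0.0006,-0.009,0,0,0],[0,-0.0006,-0.009,0,0,0]]'
cat > fit.py <<'E'
from h import *
im=get_image("wrist");o=env.get_obs();p=o["position"];z=162+p[2]-172.9
G=im["pixels"].astype(int).mean(2)
h=min((v["position"] for v in landmark_of("stay_hole1",im)),key=lambda q:abs(q[1]-145))
x,y=map(int,h);c=cv2.GaussianBlur(G[y-22:y+23,x-22:x+23],(3,3),0)
# outer rim: going inward from the bar face (bright) to first dark pixel
cx,cy=22.,22.;pts=[]
for a in np.radians(range(0,360,10)):
    for r in np.arange(18,5,-.25):
        if cv2.getRectSubPix(c.astype(np.float32),(1,1),(cx+r*np.cos(a),cy+r*np.sin(a)))[0,0]<183: pts.append((cx+r*np.cos(a),cy+r*np.sin(a)));break
e=cv2.fitEllipse(np.array(pts,np.float32));q=np.array(e[0])+[x-22,y-22]
print("hole",q.round(1),np.round(e[1],1),"->",atz(im,q,z).round(2),"tcp",p.round(2),o["contact_force"].round(1),o["time_s"])
print("peg px",proj(im,[511.7,-39.6,170]).round(1))
y0,x0=int(q[1])-14,int(q[0])-14
for i in range(28): print(y0+i,' '.join('%3d'%v for v in G[y0+i,x0:x0+29]))
print("x0",x0)
E
python3 fit.py
```

```text
time_s: 11.4
position: [574.8, -34.9, 187.8]
ee_rot: [0.149, -3.137, 0.0]
contact_force: [0.2, 0.5, -1.9]
width: 0.164
gripper_force: 30.0
hole [287.6 143.8] [25.  25.1] -> [511.62 -39.43 177.32] tcp [574.82 -34.9  188.22] [ 0.8  0.7 -2.7] 11.45
peg px [287.1 142.1]
129 206 210 210 211 209 209 204 208 208 206 210 209 211 211 210 207 206 208 209 209 209 205 202 204 204 206 207 207 207
130 206 208 210 209 208 208 207 206 207 211 212 210 209 210 208 207 208 212 210 209 206 206 203 205 203 205 204 204 207
131 206 207 209 209 208 208 208 206 208 212 211 210 195 193 194 189 190 200 198 208 208 204 202 205 204 206 205 207 207
132 205 207 209 211 207 207 206 206 208 195 192 180 161 161 159 155 157 162 164 179 195 202 202 204 205 206 204 208 206
133 206 208 211 207 209 206 207 209 194 166 159 145 135 127 122 114 127 131 139 147 160 177 200 206 206 205 206 206 208
134 206 210 209 210 209 210 200 177 163 145 148 139 143 152 160 126  99  93 112 129 139 144 173 204 203 201 206 207 207
135 206 210 208 209 207 198 170 147 125 145 177 177 180 191 194 170 161 150 104  97 127 136 142 165 202 205 207 2
[... 1833 characters left out ...]
6 158 125  86  74  76  83  90  77  95 128  96  82  66  67  73  86 135 152 154 180 204 203 205
152 204 206 206 207 203 181 163 157 131  94  76  60  46  38  40  43  56  63  69  75 107 139 153 156 180 200 205 202 207
153 201 206 206 206 206 201 184 169 159 153 133 102  73  67  66  67  74  73 108 111 145 157 155 178 200 205 205 202 206
154 206 205 206 206 206 205 202 182 167 168 165 154 138 133 121 113 129 145 153 151 158 162 188 196 202 205 203 205 205
155 204 206 207 207 206 205 204 200 192 176 168 169 163 164 158 155 161 165 165 161 174 190 203 204 202 204 205 203 206
156 207 207 206 206 205 204 206 205 204 203 200 193 177 175 173 173 175 180 183 190 197 201 203 205 201 203 203 204 205
x0 273
```

The hole fits to (511.6,-39.4) and the peg to about (511.7,-40.1). I'll shift y by -0.6 mm and feel downwards.

```bash
python3 -m pendant '[[0,-0.0006,0,0,0,0],[0,-0.0006,-0.0015,0,0,0],[0,-0.0006,-0.003,0,0,0],[0,-0.0006,-0.003,0,0,0]]'; python3 -m pendant '[[0,0,-0.001,0,0,0],[0,0,-0.002,0,0,0],[0,0,-0.002,0,0,0]]'
```

```text
time_s: 11.9
position: [574.9, -35.4, 185.6]
ee_rot: [0.149, -3.138, 0.0]
contact_force: [-0.8, 0.0, -2.1]
width: 0.166
gripper_force: 30.0
time_s: 12.2
position: [574.9, -35.3, 183.7]
ee_rot: [0.149, -3.138, 0.0]
contact_force: [-1.2, 0.3, -2.1]
width: 0.162
gripper_force: 30.0
```

At 183.7 mm the bar is past the peg-top height with no force, so the peg is in the hole. Lowering on.

```bash
python3 -m pendant '[[0,0,-0.0015,0,0,0],[0,0,-0.003,0,0,0],[0,0,-0.0045,0,0,0],[0,0,-0.0045,0,0,0]]'; python3 -m pendant '[[0,0,-0.0015,0,0,0],[0,0,-0.003,0,0,0],[0,0,-0.0045,0,0,0],[0,0,-0.0045,0,0,0]]'
```

```text
time_s: 12.6
position: [574.9, -35.3, 179.1]
ee_rot: [0.149, -3.138, 0.0]
contact_force: [-0.6, 0.6, -2.7]
width: 0.163
gripper_force: 30.0
time_s: 13.0
position: [575.1, -35.3, 174.7]
ee_rot: [0.149, -3.138, 0.0]
contact_force: [-0.8, 1.4, -2.2]
width: 0.16
gripper_force: 30.0
```

```bash
python3 -m pendant '[[0,0,-0.001,0,0,0],[0,0,-0.0015,0,0,0],[0,0,-0.0015,0,0,0]]'; python3 -m pendant '[[0,0,0,0,0,0],[0,0,0,0,0,0],[0,0,0,0,0,0],[0,0,0,0,0,0],[0,0,0,0,0,0]]' 0.55; python3 fit.py | head -2; python3 look.py pics/w7.png 0
```

```text
time_s: 13.3
position: [575.3, -35.3, 173.5]
ee_rot: [-0.149, 3.138, -0.0]
contact_force: [-0.2, 0.6, 0.4]
width: 0.16
gripper_force: 30.0
time_s: 13.8
position: [575.1, -35.4, 173.4]
ee_rot: [-0.149, 3.138, -0.0]
contact_force: [-0.5, -0.3, 0.1]
width: 0.447
gripper_force: 0.0
hole [286.8 209.5] [28.  29.8] -> [544.04 -37.17 162.5 ] tcp [575.07 -35.34 173.4 ] [-0.9  0.3  0.1] 13.85
peg px [288.5 145.2]
stay_hole0 [287.9, 147.8] 0.74 [513.9 -39.6]
stay_hole0 [291.1, 74.8] 0.56 [481.3 -41.3]
stay_hole0 [285.8, 207.3] 0.56 [543.1 -37.8]
stay_hole1 [287.9, 147.8] 0.74 [513.9 -39.6]
stay_hole1 [291.1, 74.8] 0.56 [481.3 -41.3]
stay_hole1 [285.8, 207.3] 0.56 [543.1 -37.8]
stay_hole2 [287.9, 147.8] 0.74 [513.9 -39.6]
stay_hole2 [291.1, 74.8] 0.56 [481.3 -41.3]
stay_hole2 [285.8, 207.3] 0.56 [543.1 -37.8]
stay_knob [282.9, 303.0] 0.66 [575.2 -36.1]
stay_knob [289.8, 144.6] 0.23 [508.  -39.8]
peg_plate [286.2, 146.1] 0.9 [514.6 -40.2]
peg_plate [280.8, 302.4] 0.51 [604.2 -34.7]
door_hinge [508.3, 124.1] 0.83 [492.   70.7]
14.3 [575.  -35.4 173.4] 0.4486513236347087
```

The load left the wrist at 173.4 mm, about where the bar began fully down. Now released, so I'll withdraw upwards and check.

```bash
python3 -m pendant '[[0,0,0.01,0,0,0],[0,0,0.03,0,0,0],[0,0,0.06,0,0,0],[0,0,0.09,0,0,0],[0,0,0.11,0,0,0],[0,0,0.11,0,0,0],[0,0,0.11,0,0,0]]'; python3 look.py pics/w8.png 0
python3 - <<'E'
from h import *
t=get_image("top")
s=get_image("scene")
for l in("stay_pin","stay_knob"):
    print(l,[(v["position"],atz(t,v["position"],162 if l=="stay_pin" else 198).round(1)) for v in landmark_of(l,t)[:1]],[(v["position"],atz(s,v["position"],162 if l=="stay_pin" else 198).round(1)) for v in landmark_of(l,s)[:1]])
E
```

```text
time_s: 15.0
position: [575.1, -35.2, 284.2]
ee_rot: [-0.149, 3.137, 0.001]
contact_force: [0.5, -0.4, -0.3]
width: 0.45
gripper_force: 0.0
stay_hole0 [285.1, 128.5] 0.77 [513.8 -40.4]
stay_hole0 [286.7, 83.9] 0.67 [481.3 -42.3]
stay_hole0 [285.3, 169.9] 0.66 [545.6 -37.2]
stay_hole1 [285.1, 128.5] 0.77 [513.8 -40.4]
stay_hole1 [286.7, 83.9] 0.67 [481.3 -42.3]
stay_hole1 [285.3, 169.9] 0.66 [545.6 -37.2]
stay_hole2 [285.1, 128.5] 0.77 [513.8 -40.4]
stay_hole2 [286.7, 83.9] 0.67 [481.3 -42.3]
stay_hole2 [285.3, 169.9] 0.66 [545.6 -37.2]
stay_knob [280.6, 219.3] 0.97 [574.8 -37.9]
peg_plate [286.0, 130.0] 0.65 [515.8 -39.5]
door_hinge [429.2, 109.5] 0.88 [488.5  71.8]
15.4 [574.9 -35.4 282.9] 0.44800246660873655
stay_pin [([286.5, 268.5], array([380.1, -38.4, 162. ]))] [([278.0, 167.4], array([401.9, -42.9, 162. ]))]
stay_knob [([286.3, 200.6], array([587.2, -33.5, 198. ]))] [([255.8, 200.9], array([576.6, -38.1, 198. ]))]
```

The network's hole spacing is a little noisy, so I'll check the bar height with rim fits. w1 (bar known to be down) serves as the reference.

Run:
```python
from h import *
im=get_image("wrist")
def rim(G,p):
    x,y=map(int,p);c=G[y-16:y+17,x-16:x+17].astype(np.float32);pts=[]
    face=np.median(c[:, 8:25])
    for a in np.radians(range(0,360,10)):
        for r in np.arange(12,3,-.2):
            u=(16+r*np.cos(a),16+r*np.sin(a))
            if cv2.getRectSubPix(c,(1,1),u)[0,0]<face*.85: pts.append(u);break
    e=cv2.fitEllipse(np.array(pts,np.float32));return np.array(e[0])+[x-16,y-16],np.round(e[1],1)
G=im["pixels"].mean(2)
for q0 in((286.7,83.9),(285.1,128.5),(285.3,169.9)):
    q,s=rim(G,q0);print("now",q.round(1),s,atz(im,q,162).round(1),atz(im,q,176).round(1))
G1=cv2.imread("pics/w1.png").mean(2)
for q0 in((279.5,125),(279,166),(279,204)): print("w1",*rim(G1,q0))
# knob-to-roof reference: peg inside middle hole, profile along column
print(G[112:148,286].astype(int))
```

```text
now [287.9  84. ] [15.6 16.6] [481.1 -41.6 162. ] [481.7 -41.7 176. ]
now [286.4 126.7] [15.3 15.7] [512.1 -39.8 162. ] [511.1 -40.  176. ]
now [285.7 170.5] [12.6 23. ] [545.7 -37.  162. ] [543.1 -37.3 176. ]
w1 [278.99861813 125.12459946] [15.2 15.4]
w1 [278.6672287 165.8051157] [13.6 14.4]
w1 [278.47363663 203.86489582] [11.9 13.4]
[192 191 192 187 190 188 185 157 122 107 142 183 180 182 180 181 184 183
 181 181 160 130 139 175 190 187 189 188 189 187 189 187 186 186 189 189]
```

With z = 162 (bar down), holes 0 and 1 are 31.05 mm apart against the 31 mm given; a bar riding on the peg would give 29.4. The peg fills the middle hole, so the bar is home.

```bash
python3 -c "
from rig import env
print(env.sign_off())"
```

```text
the job is handed in; nothing more can be done
None
```

The door is drawn further open, with the stay's middle hole over the peg, the bar fully home and the knob released; the wrist readings I took never passed about 4 N, and I handed the job in at about 15.5 s.

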